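Turn a welded cup over and bring the magnifier to its bottom seam

TASK

The weld round the bottom of the aluminium cup is to be inspected: turn the cup over and stand it mouth-down in the middle of the round yellow plate, without dropping it. Then swing the blue-rimmed magnifier round on its stiff arm until the lens is centred above the cup, and leave it there; leave the other things on the bench where they are.

Things in the scene. Friction and masses are not known exactly. Their poses are not given: they have to be found in the camera images.
- cup: Round straight-walled aluminium cup, loose, 60 mm outer diameter, 75 mm tall, wall 3 mm, closed bottom 5 mm thick with a copper-coloured weld bead round it, about 0.16 kg. Origin: centre of the outside of its bottom; its z axis points from the bottom to the open mouth. Starts mouth-up on the table on the robot's right; mouth-down on the plate its origin is 85 mm above the table.
- plate: Round yellow inspection plate, fixed to the table, 140 mm diameter, 10 mm thick, with a thin dark circle of 68 mm diameter marked round its middle. Origin: centre of its underside, on the table; z up. It lies under the circle that the lens centre travels on (within about 10 mm).
- stand: Fixed stand of the magnifier: steel foot 130 mm diameter and 22 mm high, steel pole 22 mm diameter, pivot hub and knob up to 284 mm above the table. Origin: centre of the foot's underside; the pivot axis of the magnifier is vertical through it.
- magnifier (a joint): Angle of the magnifier's arm about the stand's vertical axis, rad. At 0 the arm points along the stand's own -x axis (roughly to the robot); growing values carry the lens clockwise seen from above, to the robot's left (+y). Travel -1.0 to 1.3. Held by stiff friction, it stays where left and takes about 3 to 4 N at the lens to move, without spring back.
- lens (a point): Centre of the magnifier's lens, 233 mm above the table and 270 mm from the pivot axis. The lens is clear glass, 116 mm diameter, in a blue round rim of 136 mm outer diameter that spans heights 220 to 246 mm; an aluminium bar 22 mm square at 243 mm height joins it to the stand. Rim and bar may be pushed.
- band_big: Rolled aluminium band, loose bystander, 170 mm diameter, 55 mm high. Origin: centre of its underside.
- band_small: Rolled aluminium band, loose bystander, 130 mm diameter, 40 mm high. Origin: centre of its underside.
- hammer: Hammer lying flat, loose bystander, 200 mm long, along its x axis.
- brush: Brush lying flat, loose bystander, 180 mm long, along its x axis.
- tee_bar: Welded T of 25 mm square dark steel bar lying flat, loose bystander; stem 200 mm along its x axis, crossbar 100 mm at its +x end. Origin: underside, middle of the stem.
- tin: Closed steel tin, loose bystander, 70 mm diameter, 90 mm high. Origin: centre of its underside.
Not all that is in view belongs to the job. Of the things that look like the plate, the larger one is meant.

How it is judged:
On the way:
1. the cup stands released, mouth-down, in the middle of the yellow plate, before the lens comes over it (angle between cup's own z axis and vertical above 3.05 rad and horizontal distance between cup and plate below 0.025 m and height (world z) of cup between 0.081 and 0.089 m and linear speed of cup below 0.02 m/s and contact force between the fingers and cup below 0.2 N and horizontal distance between lens and cup above 0.06 m), for 0.2 s.
At the end, for the whole second after the job is handed in: The cup stands still, mouth-down (within about 5 degrees), flat on the yellow plate (origin 81 to 89 mm above the table) with its centre within 25 mm of the plate's centre; the lens centre is within 25 mm horizontally of the cup's centre and the magnifier is at rest (angle between cup's own z axis and vertical above 3.05 rad and horizontal distance between cup and plate below 0.025 m and height (world z) of cup between 0.081 and 0.089 m and linear speed of cup below 0.02 m/s and horizontal distance between lens and cup below 0.025 m and velocity of joint magnifier between -0.03 and 0.03 rad/s); the robot touches nothing.
It fails at once if a bystander (band, hammer, brush, T bar, tin) is moved more than 30 mm (distance of any of band_big, band_small, hammer, brush, tee_bar, tin from where it was at the start of the episode above 0.03 m).
It fails at once if the cup falls: it moves faster than 0.9 m/s while not in the fingers (linear speed of cup above 0.9 m/s and contact force between the fingers and cup below 0.2 N).
It also fails if it takes over 72 s, if anything falls off the work surface, if the arm or the gripper's body presses on something with over 40 N, if the wrist force passes 120 N, or if a joint passes its speed limit or range.

ROBOT

A 7-joint arm with a two-finger parallel gripper is mounted at the origin on the work surface. World frame = base frame: x ahead of the robot, y to its left, z up, the work surface at z = 0. Lengths are in m, angles in rad, forces in N, time in s.
With the tool pointing down it reaches from about 0.425 to 0.825 m from the base axis. Payload 3.6 kg.
Tool frame: the origin (TCP) lies where the fingers leave the gripper's body, on its centre line; the fingertips stand 73 mm ahead of it and the grasp point (between the pads) lies 54 mm ahead of it; z points along the fingers, y is the line along which they close (so a half turn about z gives the same grasp; the last joint's range is limited). The gripper opens to 85 mm and grips with 20 to 120 N. Pads are 22 mm wide; open, the fingers measure 114 mm over their backs; the gripper's body (76 mm by 85 mm) begins 54 mm behind the grasp point. The pads swing forward as they close: fully open they stand 13 mm farther back than shut.
Start: joints at [1.192, 0.615, -0.013, 1.423, 0.008, 1.103, -0.04], TCP at [0.224, -0.61, 0.304] pointing down, gripper open.
Joint ranges: [-3.12, 3.12], [-0.3, 2.06], [-1.34, 1.32], [0.26, 2.42], [-1.36, 4.5], [0.01, 1.98], [-2.84, 2.84]. Speed limits (rad/s): [2.79, 2.79, 3.14, 3.14, 3.14, 3.14, 3.14].

INTERFACE

Orientations are given as a unit quaternion [x, y, z, w].
In Python, from station import arm, snapshot, camera_info, ticket gives the robot as it stands. Calls block until the motion is done:
- arm.movep(position, orientation): joint-space move of the TCP to a pose.
- arm.line_to(position, velocity=0.15, ori=None): straight line of the TCP; ori=None keeps the orientation; velocity is the mean speed in m/s.
- arm.move_j(angles): joint-space move.
- arm.move_gripper(opening, effort=None): opening from 0.0 (shut) to 1.0 (fully open); effort is the grip in N (None keeps the last); returns when the fingers have stopped.
- arm.pause(seconds).
- arm.ik(position, orientation): joint angles nearest the present ones, or None.
- snapshot(name): name is "side" or "top"; returns the picture (384x512x3 uint8, blue, green, red); there is no depth.
- camera_info(name): a dict with "fx", "fy", "cx", "cy" (pixels), "R" (3x3) and "t" (3): a world point X has camera coordinates R X + t. Camera axes: x right, y down, z forward; pixel columns grow to the right and rows downward; lengths in m; the calibration is good to about 2 mm. A picture is of the moment at which its call begins. camera_info takes no time and is no camera call.
A pose or a line that the arm cannot do raises arm.MotionError and nothing moves.
- ticket.finish_job(): hands the job in; it is judged then, once.
Readings, each from a call of its own:
- arm.read_time(): time.
- arm.read_joint_positions(): joint angles.
- arm.read_dq(): joint speeds.
- arm.read_effort(): joint torques, N m.
- arm.read_tool_pos(): TCP position.
- arm.read_eef_rot(): TCP orientation.
- arm.read_ft_force(): force on the tool from outside, world axes, zero at the start.
- arm.read_wrist_torque(): the same for the moment, N m.
- arm.read_opening(): opening from 0.0 (shut) to 1.0 (fully open).
- arm.read_finger_force(): force on a finger pad.
Only numpy, scipy, OpenCV 4.12 (cv2) and the standard library are available. Lean on these libraries where they do the work, as an engineer would, in place of code of your own. Each camera call takes 0.05 s, during which the arm holds its last target. There are 200 camera calls.

## Working session

There is one attempt and no reset: what is moved stays moved. The work goes in short steps, each a Python script; the robot and the scene stay as the last script left them, time stands still between calls to the robot, and variables do not carry over. Pictures are saved under pics/ and viewed, at most 13 in all, crops included, and the job is handed in when it is done.

```bash
mkdir -p pics; ls; python3 - <<'E'
from station import arm, snapshot, camera_info
import cv2
for n in("side","top"):
    cv2.imwrite(f"pics/{n}0.png",snapshot(n)); print(n,camera_info(n))
print(arm.read_tool_pos(),arm.read_eef_rot(),arm.read_time())
E
```

```text
pics
side {'fx': 437.18005494317055, 'fy': 437.18005494317055, 'cx': 247.74640951804554, 'cy': 183.69193204091394, 'R': array([[-0.58826376, -0.80857678,  0.01222009],
       [-0.46554795,  0.32626669, -0.82268776],
       [ 0.66121921, -0.48964644, -0.56836213]]), 't': array([0.33978589, 0.40390508, 1.16725536])}
top {'fx': 382.42111178787934, 'fy': 382.42111178787934, 'cx': 254.63439715279878, 'cy': 183.19364745367776, 'R': array([[-0.07327245, -0.99731044, -0.0017443 ],
       [-0.97075655,  0.07172223, -0.22910181],
       [ 0.22861073, -0.01509356, -0.9734009 ]]), 't': array([0.0395698 , 0.58446663, 1.24369801])}
[ 0.22381878 -0.6096897   0.30281647] [ 9.84562990e-01  1.75026473e-01 -2.29074984e-04 -1.18338881e-03] 0.1
```

View pics/top0.png

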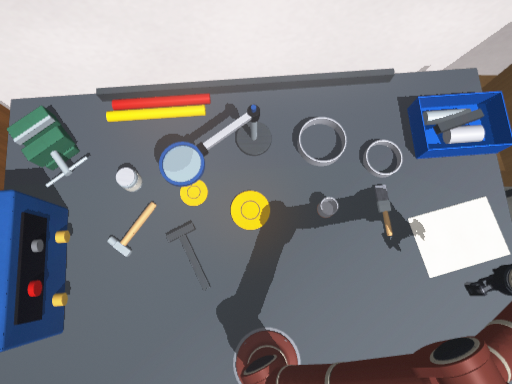

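View pics/side0.png

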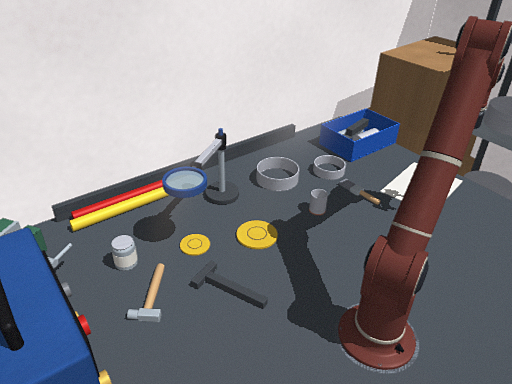

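The top view shows two yellow discs: a large one at (250,210) and a small one at (194,192). The large one fits the description. The cup is at (328,207), the lens at (182,164), the pivot knob at (254,110) and the foot at (254,138). Next I'll measure these and check one enlarged crop.

```bash
cat > h.py <<'E'
from station import arm, snapshot, camera_info, ticket
import cv2, numpy as np
from scipy.spatial.transform import Rotation as Ro
def ray(n,uv,z):
    c=camera_info(n);R=np.array(c["R"]);t=np.array(c["t"])
    d=R.T@np.array([(uv[0]-c["cx"])/c["fx"],(uv[1]-c["cy"])/c["fy"],1]);o=-R.T@t
    return o+d*(z-o[2])/d[2]
def proj(n,X):
    c=camera_info(n);p=np.array(c["R"])@X+c["t"];return np.array([c["fx"]*p[0]/p[2]+c["cx"],c["fy"]*p[1]/p[2]+c["cy"]])
def fit(n,m,z,k=1):
    "circles (x,y,r) on plane z fitted to the outer contours of mask, largest first"
    cs,_=cv2.findContours(m.astype(np.uint8),cv2.RETR_EXTERNAL,cv2.CHAIN_APPROX_NONE)
    out=[]
    for c in sorted(cs,key=cv2.contourArea,reverse=True)[:k]:
        h=cv2.convexHull(c)[:,0].astype(float)
        P=np.array([ray(n,p,z)[:2] for p in h])
        A=np.c_[2*P,np.ones(len(P))];s=np.linalg.lstsq(A,(P**2).sum(1),rcond=None)[0]
        out.append((s[:2].round(4),round(float(np.sqrt(s[2]+s[:2]@s[:2])),4),c[:,0].mean(0).round(),len(c)))
    return out
def hsv(im): return cv2.cvtColor(im,cv2.COLOR_BGR2HSV)
E
python3 - <<'E'
from h import *
for n,box in(("top",(150,225,130,290)),("side",(155,265,150,290))):
    im=snapshot(n);H=hsv(im);w=np.zeros(H.shape[:2],bool);w[box[0]:box[1],box[2]:box[3]]=1
    w[:,:]&=True
    y=w&(abs(H[...,0].astype(int)-27)<8)&(H[...,1]>120)&(H[...,2]>80)
    b=w&(abs(H[...,0].astype(int)-110)<12)&(H[...,1]>110)
    print(n,"plate",fit(n,y,.01,2)); 
    for z in(.22,.233,.246): print("lens",z,fit(n,b,z,1))
im=snapshot("top");s=snapshot("side")
print("knob top",ray("top",(254,106),.284),ray("side",(221,130),.284))
print("foot",ray("top",(254,139),.022),"cup",ray("top",(329,203),.075),ray("side",(319,195),.075), ray("top",(327,212),.0))
a=cv2.resize(im[95:225,150:350],None,fx=3,fy=3,interpolation=2)
b=cv2.resize(s[120:260,150:350],None,fx=3,fy=3,interpolation=2)
cv2.imwrite("pics/c1.png",a)
cv2.imwrite("pics/c2.png",b)
E
```

```text
top plate [(array([0.5059, 0.0198]), 0.0698, array([250., 209.]), 111), (array([0.5832, 0.2157]), 0.049, array([194., 193.]), 75)]
lens 0.22 [(array([0.6288, 0.2175]), 0.0697, array([181., 169.]), 179)]
lens 0.233 [(array([0.6248, 0.2152]), 0.0689, array([181., 169.]), 179)]
lens 0.246 [(array([0.6208, 0.2129]), 0.0681, array([181., 169.]), 179)]
side plate [(array([0.4996, 0.0199]), 0.0717, array([257., 234.]), 99), (array([0.5767, 0.2175]), 0.0506, array([194., 244.]), 73)]
lens 0.22 [(array([0.639, 0.201]), 0.0797, array([183., 182.]), 132)]
lens 0.233 [(array([0.6218, 0.2096]), 0.0784, array([183., 182.]), 132)]
lens 0.246 [(array([0.6045, 0.2183]), 0.077, array([183., 182.]), 132)]
knob top [ 0.77175635 -0.01561842  0.284     ] [ 0.75647217 -0.01146109  0.284     ]
foot [ 0.76211611 -0.0140314   0.022     ] cup [ 0.49731394 -0.24815757  0.075     ] [ 0.47909191 -0.24158179  0.075     ] [ 0.47810625 -0.25289274  0.        ]
```

View pics/c1.png

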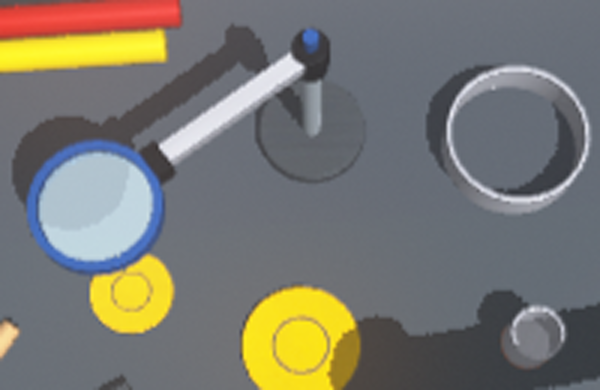

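View pics/c2.png

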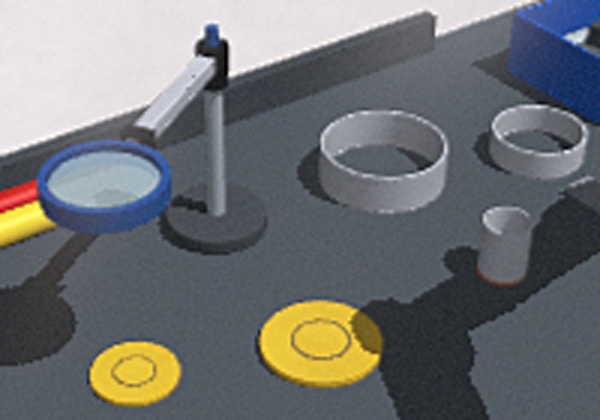

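The crop confirms the choice: the large plate has r = 70 mm with the marked circle at crop (301,345), and the small disc has r = 49 mm. The cup rim is centred at crop (538,333), and the foot at (312,130). Next I'll refine the positions and check the IK for a near-horizontal side grasp with a roll flip.

```bash
cat >> h.py <<'E'
def ori(az,pitch,s):
    "tool z along azimuth az pitched down, closing line horizontal, s=+-1 picks the roll"
    d=np.array([np.cos(az)*np.cos(pitch),np.sin(az)*np.cos(pitch),-np.sin(pitch)])
    y=s*np.array([-np.sin(az),np.cos(az),0]);x=np.cross(y,d)
    return d,Ro.from_matrix(np.c_[x,y,d]).as_quat()
E
python3 - <<'E'
from h import *
f=lambda o,p:(o[0]+p[0]/3,o[1]+p[1]/3)
T,S=(150,95),(150,120)
for nm,a,b,z in(("plate",(301,345),(320,341),.01),("cuprim",(538,333),(506,222),.075),("foot",(312,130),(213,215),.022)):
    print(nm,ray("top",f(T,a),z).round(4),ray("side",f(S,b),z).round(4))
cup=np.array([.483,-.248]);pl=np.array([.503,.02])
for nm,c,z in(("pick",cup,.042),("place",pl,.05)):
  a0=np.arctan2(c[1],c[0])
  for da in(-.8,-.4,0,.4,.8):
    for p in(.1,.2,.3):
      for s in(1,-1):
        d,q=ori(a0+da,p,s);P=np.r_[c,z]-.057*d
        j=arm.ik(P,q); k=arm.ik(P+[0,0,.12],q)
        print(nm,da,p,s,None if j is None else np.round(j,2),k is not None)
E
```

```text
plate [0.5036 0.0179 0.01  ] [0.4996 0.0195 0.01  ]
cuprim [ 0.4871 -0.2481  0.075 ] [ 0.4842 -0.2448  0.075 ]
foot [ 0.7647 -0.0142  0.022 ] [ 0.7593 -0.0063  0.022 ]
pick -0.8 0.1 1 [ 0.03  1.27 -0.2   2.22  1.79  1.74 -1.86] True
pick -0.8 0.1 -1 [-0.39  1.32  0.37  2.23  1.75  1.15  1.14] True
pick -0.8 0.2 1 [ 0.03  1.21 -0.2   2.25  1.82  1.63 -1.82] True
pick -0.8 0.2 -1 [-0.1   1.2  -0.01  2.25  1.81  1.45  1.27] True
pick -0.8 0.3 1 [-0.09  1.14 -0.01  2.27  1.84  1.34 -1.83] True
pick -0.8 0.3 -1 [-0.09  1.14 -0.01  2.27  1.84  1.34  1.31] True
pick -0.4 0.1 1 None False
pick -0.4 0.1 -1 None False
pick -0.4 0.2 1 None False
pick -0.4 0.2 -1 None False
pick -0.4 0.3 1 None False
pick -0.4 0.3 -1 None False
pick 0 0.1 1 None False
pick 0 0.1 -1 None False
pick 0 0.2 1 None False
pick 0 0.2 -1 None False
pick 0 0.3 1 None False
pick 0 0.3 -1 None False
pick 0.4 0.1 1 None False
pick 0.4 0.1 -1 None False
pick 0.4 0.2 1 None False
pick 0.4 0.2 -1 None False
pick 0.4 0.3 1 None False
pick 0.4 0.3 -1 None False
pick 0.8 0.1 1 [ 1.73  1.76 -1.17  2.2   3.96  0.24 -0.46] True
pick
[... 899 characters left out ...]
1 1 None False
place 0 0.1 -1 None False
place 0 0.2 1 None False
place 0 0.2 -1 None False
place 0 0.3 1 None False
place 0 0.3 -1 None False
place 0.4 0.1 1 None False
place 0.4 0.1 -1 None False
place 0.4 0.2 1 None False
place 0.4 0.2 -1 None False
place 0.4 0.3 1 None False
place 0.4 0.3 -1 None False
place 0.8 0.1 1 [ 1.28  1.77 -1.17  2.29  3.78  0.25 -0.25] True
place 0.8 0.1 -1 [ 1.19  1.61 -0.98  2.29  4.23  0.47  2.41] True
place 0.8 0.2 1 [ 1.24  1.68 -1.16  2.32  3.53  0.29 -0.09] True
place 0.8 0.2 -1 [ 1.15  1.53 -0.98  2.32  4.04  0.46  2.51] True
place 0.8 0.3 1 [ 1.2   1.59 -1.16  2.34  3.34  0.33  0.01] True
place 0.8 0.3 -1 [ 1.12  1.45 -0.98  2.34  3.86  0.45  2.59] True
```

```bash
cat >> h.py <<'E'
CUP=np.array([.4855,-.2465,.040]);TGT=np.array([.4965,.0195,.0]);PL=np.array([.502,.019]);ST=np.array([.762,-.011]);G=.052
E
python3 - <<'E'
from h import *
t=TGT.copy();t[2]=.0505
for nm,c,p,s in(("pick",CUP,.13,1),("pick",CUP,.13,-1),("place",t,.07,-1),("place",t,.07,1)):
  a0=np.arctan2(c[1],c[0])
  for da in(.7,.8,.9,1.0,1.1,1.2,1.4):
        d,q=ori(a0+da,p,s);P=c-G*d
        js=[arm.ik(X,q) for X in(P,P+[0,0,.17],P-.13*d)]
        print(nm,s,round(a0+da,2),[None if j is None else np.round(j,2).tolist() for j in js])
E
```

```text
pick 1 0.23 [[1.69, 1.76, -1.16, 2.27, 3.63, 0.42, -0.14], [1.61, 1.22, -1.16, 2.37, 3.81, 0.6, -0.79], [2.04, 1.75, -1.17, 2.34, 3.71, 0.14, -0.18]]
pick 1 0.33 [[1.71, 1.74, -1.17, 2.2, 3.85, 0.25, -0.38], [1.63, 1.23, -1.17, 2.3, 4.09, 0.47, -1.04], [2.08, 1.85, -1.33, 2.24, 1.12, 0.18, 2.39]]
pick 1 0.43 [[0.7, 1.29, 0.37, 2.16, 4.44, 1.86, -1.4], [1.65, 1.23, -1.17, 2.23, 4.5, 0.4, -1.42], [1.67, 1.3, -0.58, 2.15, -1.33, 0.84, -1.49]]
pick 1 0.53 [[1.59, 1.52, -0.95, 2.06, -1.3, 0.43, -1.57], [1.65, 1.23, -1.17, 2.15, -1.35, 0.4, -1.84], [1.39, 1.19, -0.2, 2.05, -1.32, 1.24, -1.53]]
pick 1 0.63 [[1.36, 1.31, -0.57, 1.99, -1.34, 0.88, -1.59], [1.43, 1.0, -0.73, 2.08, -1.34, 0.87, -1.87], [1.11, 1.19, 0.18, 1.96, -1.34, 1.6, -1.53]]
pick 1 0.73 [[1.23, 1.25, -0.39, 1.92, -1.28, 1.08, -1.66], [1.22, 0.91, -0.39, 2.01, -1.32, 1.19, -1.89], [0.98, 1.22, 0.34, 1.85, -1.32, 1.77, -1.57]]
pick 1 0.93 [[0.83, 1.23, 0.18, 1.78, -1.33, 1.64, -1.66], [0.72, 0.95, 0.37, 1.87, -1.34, 1.82, -1.84], [0.9, 1.26, 0.42, 1.64, -1.24, 1.9, -1.67]]
pick -1 0.23 [[1.6, 1.61, -0.97, 2.27, 4.0, 0.6, 2.5
[... 2148 characters left out ...]
[1.3, 1.8, -1.21, 2.22, 4.48, 0.09, -0.94], [1.2, 1.25, -1.17, 2.33, 4.44, 0.46, -1.31], [1.13, 1.29, -0.39, 2.21, -1.32, 1.04, -1.37]]
place 1 1.04 [[1.19, 1.59, -0.99, 2.15, -1.25, 0.39, -1.53], None, [0.69, 1.24, 0.19, 2.13, -1.34, 1.62, -1.32]]
place 1 1.14 [[0.92, 1.34, -0.58, 2.09, -1.32, 0.89, -1.5], [1.11, 1.11, -0.96, 2.18, -1.28, 0.71, -1.85], [0.61, 1.24, 0.25, 2.03, -1.28, 1.7, -1.4]]
place 1 1.24 [[0.65, 1.24, -0.2, 2.03, -1.34, 1.29, -1.5], [0.67, 0.89, -0.25, 2.12, -1.35, 1.35, -1.76], [0.55, 1.24, 0.31, 1.93, -1.24, 1.77, -1.46]]
place 1 1.44 [[0.34, 1.24, 0.2, 1.89, -1.29, 1.69, -1.53], [0.21, 0.95, 0.42, 1.98, -1.3, 1.9, -1.71], [0.46, 1.27, 0.37, 1.73, -1.16, 1.89, -1.57]]
```

```bash
python3 - <<'E'
from h import *
print("brush end",ray("top",(391,236),.01),ray("top",(378,186),.02))
d,q=ori(.73,.13,-1);P=CUP-G*d
t=arm.read_time()
arm.movep(P+[0,0,.13],q);print(arm.read_joint_positions().round(2) if hasattr(arm.read_joint_positions(),'round') else arm.read_joint_positions(),arm.read_time()-t)
im=np.hstack([snapshot("top")[120:320,200:500],snapshot("side")[100:300,200:500]])
cv2.imwrite("pics/p1.png",cv2.resize(im,None,fx=1.33,fy=1.33))
E
```

```text
brush end [ 0.37677231 -0.46251506  0.01      ] [ 0.55456321 -0.44025032  0.02      ]
[ 1.48  1.15 -0.85  1.99 -1.08  0.78  1.12] 1.675
```

View pics/p1.png

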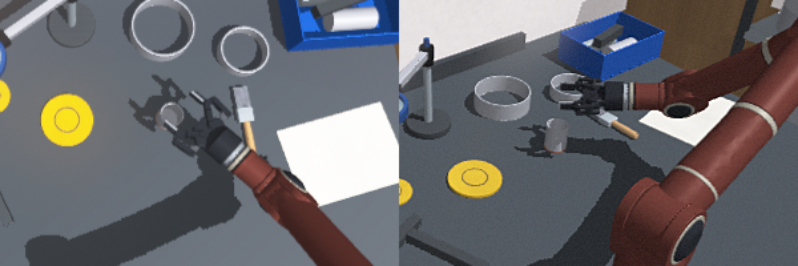

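The hand is above the cup. In the left crop the fingertips at about (172,128) and (198,98) straddle the cup at (168,115), and the brush end is clear of the wrist. Descending to grasp.

```bash
python3 - <<'E'
from h import *
d,q=ori(.73,.13,-1);P=CUP-G*d
arm.line_to(P+[0,0,.05],.15);print(arm.read_ft_force())
arm.line_to(P,.08);print(arm.read_ft_force(),arm.read_tool_pos()-P)
im=np.hstack([snapshot("top")[120:320,200:500],snapshot("side")[100:300,200:500]])
arm.move_gripper(0.0,40);print(arm.read_opening(),arm.read_finger_force(),arm.read_ft_force(),arm.read_time())
im=np.vstack([im,np.hstack([snapshot("top")[120:320,200:500],snapshot("side")[100:300,200:500]])])
cv2.imwrite("pics/p2.png",cv2.resize(im,None,fx=1.33,fy=1.33))
E
```

```text
[ 0.84229029  0.45764583 -0.04408057]
[ 0.03663951 -0.04765617  0.39614038] [0.00015647 0.0002034  0.00030685]
0.698883458298313 42.61693708598614 [ 0.02546588 -0.95912804  2.54766025] 3.9833
```

View pics/p2.png

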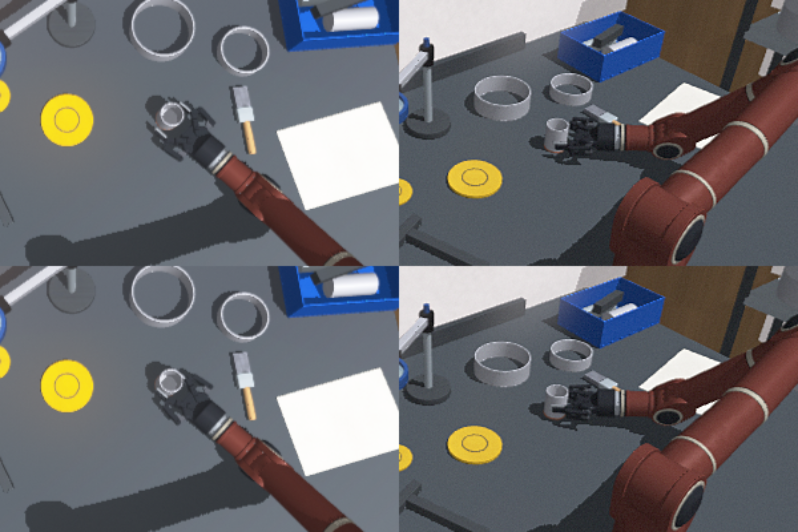

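The cup is held (opening 0.70, 43 N). Next: lift, roll it over, and carry it above the plate.

```bash
python3 - <<'E'
from h import *
d,q=ori(.73,.13,-1);P=CUP-G*d
arm.line_to(P+[0,0,.15],.15)
j=np.array(arm.read_joint_positions());j[6]-=np.pi;arm.move_j(j.tolist())
t=TGT+[0,0,.0505]
for az in(1.24,1.34,1.44,1.14):
    d,q=ori(az,.07,1);P=t-G*d
    k=arm.ik(P+[0,0,.1],q);k2=arm.ik(P,q);print(az,np.round(k,2) if k is not None else 0,np.round(k2,2) if k2 is not None else 0)
print(arm.read_opening(),arm.read_finger_force(),arm.read_ft_force(),arm.read_time())
E
```

```text
1.24 [ 1.08  1.27 -0.92  2.09 -1.02  0.7  -1.96] [ 1.05  1.45 -0.82  2.01 -0.95  0.69 -1.85]
1.34 [ 1.04  1.24 -0.88  2.01 -0.89  0.81 -2.07] [ 1.01  1.42 -0.79  1.94 -0.83  0.79 -1.97]
1.44 [ 1.    1.24 -0.86  1.94 -0.79  0.92 -2.17] [ 0.97  1.4  -0.77  1.87 -0.73  0.89 -2.07]
1.14 [ 1.13  1.31 -0.99  2.16 -1.18  0.57 -1.8 ] [ 1.11  1.5  -0.88  2.08 -1.09  0.56 -1.71]
0.6989427027311012 42.92983330786228 [-0.22645147 -0.03047654 -2.39908157] 7.8833
```

```bash
python3 - <<'E'
from h import *
d,q=ori(1.24,.07,1);P=TGT+[0,0,.0505]-G*d
arm.movep(P+[0,0,.1],q);arm.line_to(P+[0,0,.008],.12);f0=np.array(arm.read_ft_force());print(f0)
im=np.hstack([snapshot("top")[130:280,180:380],snapshot("side")[130:280,180:380]])
cv2.imwrite("pics/p3.png",cv2.resize(im,None,fx=2,fy=2,interpolation=2))
print(arm.read_opening(),arm.read_finger_force(),arm.read_time())
E
```

```text
[-0.97582746  0.59203758 -1.52443096]
0.6944642000613358 42.94168118387461 9.95
```

View pics/p3.png

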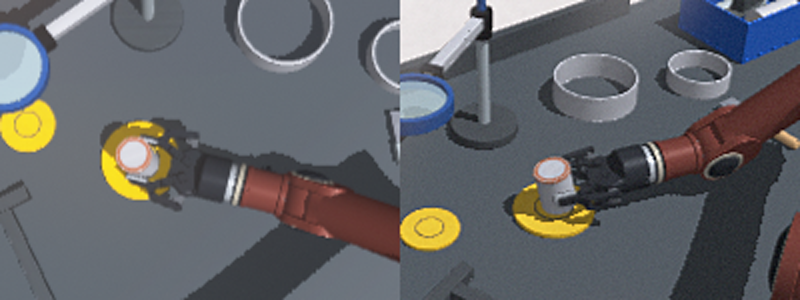

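The cup is inverted over the plate and leans slightly away from the hand: copper bottom at (135,155) in the left crop, plate at (140,160). I'll lower it until it touches, let it settle, and release.

```bash
python3 - <<'E'
from h import *
d,q=ori(1.24,.07,1);dh=np.array([np.cos(1.24),np.sin(1.24),0])
P=TGT+[0,0,.0505]-G*d+.006*dh
arm.line_to(P+[0,0,.008],.05);arm.pause(.1);f0=np.array(arm.read_ft_force())
for i in range(1,15):
    arm.line_to(P+[0,0,.008-.001*i],.02)
    f=np.array(arm.read_ft_force())-f0
    if f[2]>3: break
print(i,f)
arm.move_gripper(arm.read_opening(),20)
for k in range(1,3):
    arm.line_to(P+[0,0,.008-.001*(i+k)],.01);f=np.array(arm.read_ft_force())-f0;print(f,arm.read_opening(),arm.read_finger_force())
    if f[2]>12:break
arm.pause(.3);print(arm.read_finger_force(),arm.read_time())
im=np.hstack([snapshot("top")[130:280,180:380],snapshot("side")[130:280,180:380]])
cv2.imwrite("pics/p4.png",cv2.resize(im,None,fx=2,fy=2,interpolation=2))
E
```

```text
10 [-1.19320592 -2.73337396  5.57319029]
[-0.88030453 -3.95225414  9.45144536] 0.7020027089732683 29.203683100640774
[-2.75940958 -6.99049785 11.50046078] 0.7061644312632845 29.244575444608927
29.23944342881441 13.8333
```

View pics/p4.png

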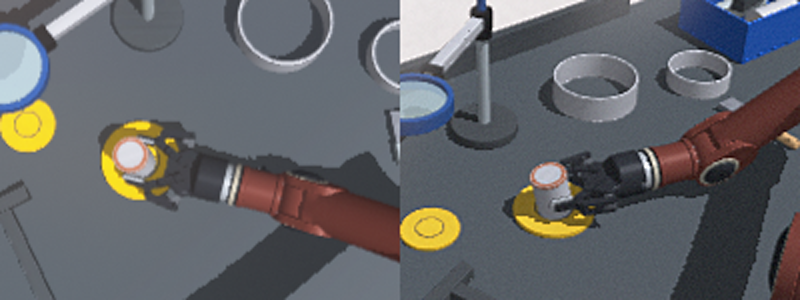

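```bash
python3 - <<'E'
from h import *
p=np.array(arm.read_tool_pos());d,q=ori(1.24,.07,1)
arm.line_to(p+[0,0,.002],.02);o=arm.read_opening()
for a in(.72,.74,.76,.8,1.0):
    arm.move_gripper(a);print(a,arm.read_opening(),arm.read_finger_force())
arm.pause(.3)
arm.line_to(p+[0,0,.002]-.14*d,.12);arm.line_to(p+[0,0,.14]-.14*d,.2)
print(arm.read_time())
im=np.hstack([snapshot("top")[130:280,180:380],snapshot("side")[130:280,180:380]])
cv2.imwrite("pics/p5.png",cv2.resize(im,None,fx=2,fy=2,interpolation=2))
E
```

```text
0.72 0.7220827806879967 0.0
0.74 0.7391847232802912 0.0
0.76 0.7617103109190685 0.0
0.8 0.7980042237178662 0.0
1.0 0.9978717710022093 0.0
17.9667
```

View pics/p5.png

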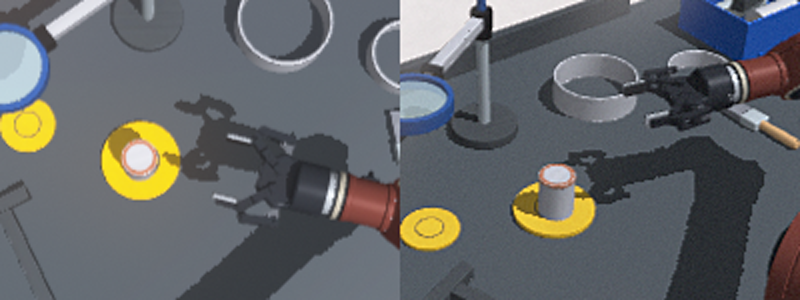

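The cup stands flat and mouth-down near the middle of the plate, with its bottom centred at crop (139,156) and (556,175). Next I'll measure it and plan the push on the lens rim from its far (+y) side.

```bash
cat >> h.py <<'E'
def lenspos(ph): return ST+.27*np.array([-np.cos(ph),np.sin(ph)])
def pushpose(ph,gap,s,z=.288):
    t=np.array([np.sin(ph),np.cos(ph),0]);x=s*t;zz=np.array([0,0,-1.]);y=np.cross(zz,x)
    return np.r_[lenspos(ph),z]+t*(.079+gap),Ro.from_matrix(np.c_[x,y,zz]).as_quat()
E
python3 - <<'E'
from h import *
a,b=ray("top",(249.75,208),.085),ray("side",(258,217.5),.085);c=(a+b)[:2]/2
print(a,b,"from plate",c-PL)
v=c-ST;pt=np.arctan2(v[1],-v[0]);print("phi target",pt,"radius",np.hypot(*v))
for s in(1,-1):
  for ph,g,z in((1.02,.04,.42),(1.02,.04,.288),(.7,0,.288),(.4,0,.288),(pt,0,.288),(pt,0.06,.288)):
    k=arm.ik(*pushpose(ph,g,s,z));print(s,ph,z,None if k is None else np.round(k,2))
E
```

```text
[0.49826669 0.01924336 0.085     ] [0.49357086 0.02079646 0.085     ] from plate [-0.00608122  0.00101991]
phi target 0.11605672047021169 radius 0.2678832822707306
1 1.02 0.42 [-0.17  0.9  -0.84  0.67  0.63  1.74 -1.68]
1 1.02 0.288 [-0.12  0.94 -0.76  0.96  0.6   1.43 -1.75]
1 0.7 0.288 [ 0.12  0.81 -1.    1.44  0.69  1.27 -1.64]
1 0.4 0.288 [ 0.33  0.8  -1.23  1.67  0.79  1.26 -1.47]
1 0.11605672047021169 0.288 [ 0.28  0.52 -0.77  1.82  0.43  0.97 -0.79]
1 0.11605672047021169 0.288 [ 0.16  0.55 -0.77  1.77  0.45  1.01 -0.9 ]
-1 1.02 0.42 [-0.12  0.96 -1.15  0.67  0.88  1.82  1.38]
-1 1.02 0.288 [-0.03  1.05 -1.15  0.96  0.91  1.57  1.25]
-1 0.7 0.288 [ 0.17  0.87 -1.15  1.44  0.8   1.35  1.42]
-1 0.4 0.288 [ 0.3   0.75 -1.15  1.67  0.73  1.21  1.72]
-1 0.11605672047021169 0.288 [-0.92  0.66  1.14  1.86 -0.68  1.08 -2.77]
-1 0.11605672047021169 0.288 [ 0.34  0.7  -1.15  1.76  0.7   1.15  1.99]
```

```bash
python3 - <<'E'
from h import *
_,q=pushpose(1.02,.04,1)
arm.movep([.42,-.2,.45],q)
arm.move_gripper(0.0,40)
arm.movep(*pushpose(1.02,.04,1,.42));print(arm.read_time())
arm.line_to(pushpose(1.02,.04,1)[0],.15);f0=np.array(arm.read_ft_force())
for ph in np.arange(1.0,.2,-.08):
    P,q=pushpose(ph,0,1);arm.line_to(P,.12,q)
    print(round(ph,2),(np.array(arm.read_ft_force())-f0).round(1))
print(arm.read_time())
im=snapshot("top");s=snapshot("side");cv2.imwrite("pics/p6.png",np.hstack([im[60:310,130:430],s[60:310,130:430]]))
E
```

```text
21.9667
1.0 [ 0.3  0.6 -0.8]
0.92 [ 0.1  0.3 -0.7]
0.84 [ 0.2  0.6 -0.7]
0.76 [ 1.5 -0.3  0.3]
0.68 [-0.6  0.1 -0.7]
0.6 [ 0.1  1.1 -0.4]
0.52 [ 0.2  0.5 -0. ]
0.44 [ 0.   0.8 -0.6]
0.36 [-0.4  0.8 -1. ]
0.28 [ 1.6  0.7 -0.3]
26.525
```

View pics/p6.png

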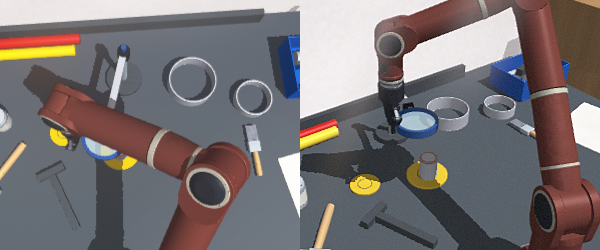

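The lens has followed the finger: rim at (417,122) in the right crop, cup undisturbed at (427,165). I'll finish the arc slightly short, back off and measure.

```bash
cat >> h.py <<'E'
def meas():
    out=[]
    for n,box in(("top",(130,260,150,330)),("side",(100,260,170,330))):
        H=hsv(snapshot(n));w=np.zeros(H.shape[:2],bool);w[box[0]:box[1],box[2]:box[3]]=1
        r=fit(n,w&(abs(H[...,0].astype(int)-110)<12)&(H[...,1]>110),.233)[0];print(n,r);out.append(r[0])
    return out
E
python3 - <<'E'
from h import *
for ph in(.2,.14):
    P,q=pushpose(ph,0,1);arm.line_to(P,.08,q)
P,q=pushpose(.14,.06,1);arm.line_to(P,.15);arm.line_to(P+[0,0,.1],.2)
arm.movep(P+[-.05,.2,.1],q)
for c in meas():
    v=c-ST;print(c-[.496,.020],"phi",np.arctan2(v[1],-v[0]))
print(arm.read_time())
im=snapshot("top");s=snapshot("side");cv2.imwrite("pics/p7.png",np.hstack([im[60:310,130:430],s[60:310,130:430]]))
E
```

```text
top (array([0.5074, 0.0264]), 0.0664, array([245., 188.]), 152)
side (array([0.5023, 0.0231]), 0.0789, array([257., 180.]), 110)
[0.0114 0.0064] phi 0.14585394756039402
[0.0063 0.0031] phi 0.13055844766883135
29.55
```

View pics/p7.png

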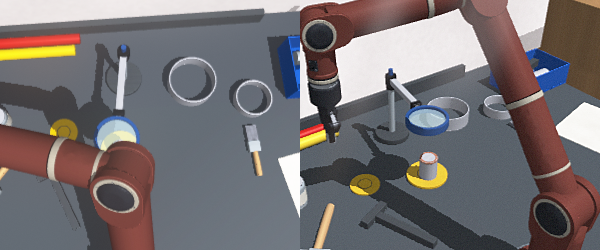

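The lens sits within about 13 mm of the cup's centre in both views (limit 25 mm), and the side view puts it at 7 mm. The cup is still upright at (428,168) in the right crop, and the arm is clear of everything. Handing in.

```bash
python3 -c "
from station import ticket,arm
arm.pause(.3);print(ticket.finish_job())"
```

```text
the job is handed in; nothing more can be done
None
```

The cup stands mouth-down about 6 mm from the plate's centre, the lens is about 7–13 mm from being centred above it, and I handed the job in at about 30 s of the 72 s; no verdict was returned.

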